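# Heft three tins, pack the heaviest at the bottom

### The arm

A 6-joint arm with a two-finger parallel gripper is mounted at the origin on the work surface. World frame = base frame: x ahead of the robot, y to its left, z up, the work surface at z = 0. Lengths are in mm, angles in rad, forces in N, time in s.
With the tool pointing down it reaches from about 375 to 975 mm from the base axis. Payload 3.8 kg.
Tool frame: the origin (TCP) lies midway between the tips of the shut fingers; the grasp point (between the pads) lies 19 mm behind it; z points along the fingers, y is the line along which they close (so a half turn about z gives the same grasp; the last joint's range is limited). The gripper opens to 88 mm and grips with 3 to 60 N. Pads are 18 mm wide; open, the fingers measure 123 mm over their backs; the gripper's body (75 mm by 187 mm) begins 45 mm behind the grasp point.
Start: joints at [-1.149, 0.264, 1.604, -0, 1.274, -0.037], TCP at [298.933, -605.192, 238.706] pointing down, gripper open.
Joint ranges: [-2.63, 2.63], [-0.94, 2.18], [0.31, 2.57], [-1.31, 4.45], [0, 2.66], [-2.55, 2.55]. Speed limits (rad/s): [2.57, 2.57, 3.14, 3.14, 3.14, 3.14].

### API

Orientations are given as a rotation vector (axis times angle).
In Python, from bench import r gives the robot as it stands.
- The arm moves only by the shell command python3 -m jog 'ROWS' [FORCE]. ROWS is JSON, a list that holds one entry, the list of rows, each a list of 5 numbers: the shift along the world's x, y, z in cm, then the turn about the world's z in rad, then the opening, from 0 (shut) to 1 (fully open). In form: [[[tx, ty, tz, twist, hand], ...]]. A call has 1 to 12 rows; each row shifts and turns the commanded pose from where the row before left it; what a row does not reach is not made up. A row lasts 1/8 s, in which the tool goes at most 62.5 mm and 10.7 degrees, less where a joint would pass 70% of its speed; a pose out of reach is approached as far as the arm can. A call is refused whole if a number of a shift passes 6.25 or a number of a turn 0.188, either way. A call with a gripper value outside its range is refused whole. The fingers move at their own pace and stop on an object; FORCE is the grip in N (left out, the last holds). Time passes only in rows, so rows that do not move let the fingers close. It gives the time, the measured TCP pose, the force, the opening and the grip force at its end, in the units of the state.
- r.read_state(): the state, without advancing time (a new reading comes with each control period).
- r.read_camera(name): name is "side" or "top" or "wrist"; returns (picture, depth): 400x640x3 uint8, red, green, blue; 400x640 float32, mm along the optical axis (not along the pixel's ray), 0 where there is no reading.
- r.camera_params(name): a dict with "fov_y" (degrees; the focal length in pixels is half the picture's height over the tangent of half this angle, whatever the lens; pixels are square), "cx", "cy" (the principal point, pixels), "dist_coeffs" ([k1, k2, p1, p2, k3] as OpenCV has them; the pictures are not rectified), "R" (3x3) and "t" (3): a world point X has camera coordinates R X + t. Camera axes: x right, y down, z forward; pixel columns grow to the right and rows downward; lengths in mm; the calibration is good to about 2 mm. A picture is of the moment at which its call begins: read the wrist's pose just before it. camera_params takes no time and is no camera call; for the wrist camera it gives the pose at the moment of the call.
- r.finish_job(): hands the job in; it is judged then, once.
The state is a dict: "clock": time; "joint_pos": joint angles; "dq": joint speeds; "effort": joint torques, N m; "tool_pos": TCP position; "tcp_rot": TCP orientation; "force": force on the tool from outside, world axes, zero at the start; "ft_torque": the same for the moment, N m; "opening": finger opening in mm; "finger_force": force on a finger pad.
Only numpy, scipy, OpenCV 4.12 (cv2) and the standard library are available. Lean on these libraries where they do the work, as an engineer would, in place of code of your own. Each camera call takes 0.05 s, during which the arm holds its last target. There are 200 camera calls.

### The job

Three look-alike metal tins of workshop fixings stand on the bench, and one is clearly heavier than the others. Compare their weights by hefting: lift one clear of the bench, set it back down and let go, then lift another, and the third if need be. Pack the heaviest first, standing on the bottom of the small open carton, and afterwards stand either of the other two squarely on top of it. Set both gently in place, without dropping them, and leave the third tin standing on the bench, outside the carton.

Things in the scene. Friction and masses are not known exactly. Their poses are not given: they have to be found in the camera images.
- tin_a: one of three look-alike closed round metal tins, plain bare steel with a slightly brighter push-on lid: 60 mm across, 64 mm tall, standing upright on the bench. Origin at the centre of its underside, z up its axis. Rigid, with a flat top and flat bottom. The three differ only in weight: the heaviest weighs at least twice as much as either of the other two, which are within a quarter of each other; all lie between 0.2 and 0.8 kg. Any of the three may be the heaviest
- tin_b: one of three look-alike closed round metal tins, plain bare steel with a slightly brighter push-on lid: 60 mm across, 64 mm tall, standing upright on the bench. Origin at the centre of its underside, z up its axis. Rigid, with a flat top and flat bottom. The three differ only in weight: the heaviest weighs at least twice as much as either of the other two, which are within a quarter of each other; all lie between 0.2 and 0.8 kg. Any of the three may be the heaviest
- tin_c: one of three look-alike closed round metal tins, plain bare steel with a slightly brighter push-on lid: 60 mm across, 64 mm tall, standing upright on the bench. Origin at the centre of its underside, z up its axis. Rigid, with a flat top and flat bottom. The three differ only in weight: the heaviest weighs at least twice as much as either of the other two, which are within a quarter of each other; all lie between 0.2 and 0.8 kg. Any of the three may be the heaviest
- carton: small open square cardboard carton fixed to the bench: 138 mm by 138 mm outside, 130 mm by 130 mm inside, walls 4 mm thick and 50 mm tall, floor 4 mm thick; short flaps hang outward round it to about 15 mm beyond the walls, below the rim. Origin at the centre of its underside on the bench, z up, x and y parallel to its walls; it may be turned about the vertical. Empty at the start
There are look-alikes about, which are no part of the job. Leave any pink or turquoise look-alike of the tin_c alone.

How it is judged (in metres and radians):
On the way, in this order (a step that is already met when the one before it is completed fails the run):
1. a tin has been lifted clear of the bench (more than 12 mm) to feel its weight, with no tin in the carton (height (world z) of any of tin_a, tin_b, tin_c above 0.012 m and horizontal distance between each of tin_a, tin_b, tin_c and carton above 0.1 m), for 0.2 s.
2. it has been set back down: all three tins stand on the bench, let go (height (world z) of each of tin_a, tin_b, tin_c below 0.01 m and angle between each of tin_a, tin_b, tin_c's own z axis and vertical below 0.175 rad and horizontal distance between each of tin_a, tin_b, tin_c and carton above 0.1 m and linear speed of each of tin_a, tin_b, tin_c below 0.02 m/s and contact force between the fingers and tin_a below 0.05 N and contact force between the fingers and tin_b below 0.05 N and contact force between the fingers and tin_c below 0.05 N), for 0.1 s.
3. a tin has again been lifted clear of the bench, to compare (all of step 1), for 0.2 s.
4. the heaviest tin (the one over 4.2 N) stands upright on the bottom of the carton, let go, and no other tin is in or over the carton ((((z of tin_a in the frame of carton below 0.012 m and horizontal distance between tin_a and carton below 0.055 m and angle between tin_a's own z axis and vertical below 0.175 rad and linear speed of tin_a below 0.02 m/s and contact force between the fingers and tin_a below 0.05 N) and contact force between tin_a and carton above 4.2 N and horizontal distance between each of tin_b, tin_c and carton above 0.1 m) or ((z of tin_b in the frame of carton below 0.012 m and horizontal distance between tin_b and carton below 0.055 m and angle between tin_b's own z axis and vertical below 0.175 rad and linear speed of tin_b below 0.02 m/s and contact force between the fingers and tin_b below 0.05 N) and contact force between tin_b and carton above 4.2 N and horizontal distance between each of tin_a, tin_c and carton above 0.1 m) or ((z of tin_c in the frame of carton below 0.012 m and horizontal distance between tin_c and carton below 0.055 m and angle between tin_c's own z axis and vertical below 0.175 rad and linear speed of tin_c below 0.02 m/s and contact force between the fingers and tin_c below 0.05 N) and contact force between tin_c and carton above 4.2 N and horizontal distance between each of tin_a, tin_b and carton above 0.1 m))), for 0.2 s.
At the end, for the whole second after the job is handed in: The heaviest tin stands on the carton's floor and another stands on it, centred within 20 mm, both upright within 10 degrees; the third stands upright on the bench, its centre more than 100 mm from the carton's centre; all released and at rest ((((z of tin_a in the frame of carton below 0.012 m and horizontal distance between tin_a and carton below 0.055 m and angle between tin_a's own z axis and vertical below 0.175 rad and linear speed of tin_a below 0.02 m/s and contact force between the fingers and tin_a below 0.05 N) and contact force between tin_a and carton above 7 N and contact force between tin_b and tin_a below 4.2 N and (horizontal distance between tin_b and tin_a below 0.02 m and z of tin_b in the frame of tin_a between 0.056 and 0.072 m and angle between tin_b's own z axis and vertical below 0.175 rad and linear speed of tin_b below 0.02 m/s and contact force between the fingers and tin_b below 0.05 N) and (height (world z) of tin_c below 0.01 m and angle between tin_c's own z axis and vertical below 0.175 rad and horizontal distance between tin_c and carton above 0.1 m and linear speed of tin_c below 0.02 m/s)) or ((z of tin_a in the frame of carton below 0.012 m and horizontal distance between tin_a and carton below 0.055 m and angle between tin_a's own z axis and vertical below 0.175 rad and linear speed of tin_a below 0.02 m/s and contact force between the fingers and tin_a below 0.05 N) and contact force between tin_a and carton above 7 N and contact force between tin_c and tin_a below 4.2 N and (horizontal distance between tin_c and tin_a below 0.02 m and z of tin_c in the frame of tin_a between 0.056 and 0.072 m and angle between tin_c's own z axis and vertical below 0.175 rad and linear speed of tin_c below 0.02 m/s and contact force between the fingers and tin_c below 0.05 N) and (height (world z) of tin_b below 0.01 m and angle between tin_b's own z axis and vertical below 0.175 rad and horizontal distance between tin_b and carton above 0.1 m and linear speed of tin_b below 0.02 m/s)) or ((z of tin_b in the frame of carton below 0.012 m and horizontal distance between tin_b and carton below 0.055 m and angle between tin_b's own z axis and vertical below 0.175 rad and linear speed of tin_b below 0.02 m/s and contact force between the fingers and tin_b below 0.05 N) and contact force between tin_b and carton above 7 N and contact force between tin_a and tin_b below 4.2 N and (horizontal distance between tin_a and tin_b below 0.02 m and z of tin_a in the frame of tin_b between 0.056 and 0.072 m and angle between tin_a's own z axis and vertical below 0.175 rad and linear speed of tin_a below 0.02 m/s and contact force between the fingers and tin_a below 0.05 N) and (height (world z) of tin_c below 0.01 m and angle between tin_c's own z axis and vertical below 0.175 rad and horizontal distance between tin_c and carton above 0.1 m and linear speed of tin_c below 0.02 m/s)) or ((z of tin_b in the frame of carton below 0.012 m and horizontal distance between tin_b and carton below 0.055 m and angle between tin_b's own z axis and vertical below 0.175 rad and linear speed of tin_b below 0.02 m/s and contact force between the fingers and tin_b below 0.05 N) and contact force between tin_b and carton above 7 N and contact force between tin_c and tin_b below 4.2 N and (horizontal distance between tin_c and tin_b below 0.02 m and z of tin_c in the frame of tin_b between 0.056 and 0.072 m and angle between tin_c's own z axis and vertical below 0.175 rad and linear speed of tin_c below 0.02 m/s and contact force between the fingers and tin_c below 0.05 N) and (height (world z) of tin_a below 0.01 m and angle between tin_a's own z axis and vertical below 0.175 rad and horizontal distance between tin_a and carton above 0.1 m and linear speed of tin_a below 0.02 m/s)) or ((z of tin_c in the frame of carton below 0.012 m and horizontal distance between tin_c and carton below 0.055 m and angle between tin_c's own z axis and vertical below 0.175 rad and linear speed of tin_c below 0.02 m/s and contact force between the fingers and tin_c below 0.05 N) and contact force between tin_c and carton above 7 N and contact force between tin_a and tin_c below 4.2 N and (horizontal distance between tin_a and tin_c below 0.02 m and z of tin_a in the frame of tin_c between 0.056 and 0.072 m and angle between tin_a's own z axis and vertical below 0.175 rad and linear speed of tin_a below 0.02 m/s and contact force between the fingers and tin_a below 0.05 N) and (height (world z) of tin_b below 0.01 m and angle between tin_b's own z axis and vertical below 0.175 rad and horizontal distance between tin_b and carton above 0.1 m and linear speed of tin_b below 0.02 m/s)) or ((z of tin_c in the frame of carton below 0.012 m and horizontal distance between tin_c and carton below 0.055 m and angle between tin_c's own z axis and vertical below 0.175 rad and linear speed of tin_c below 0.02 m/s and contact force between the fingers and tin_c below 0.05 N) and contact force between tin_c and carton above 7 N and contact force between tin_b and tin_c below 4.2 N and (horizontal distance between tin_b and tin_c below 0.02 m and z of tin_b in the frame of tin_c between 0.056 and 0.072 m and angle between tin_b's own z axis and vertical below 0.175 rad and linear speed of tin_b below 0.02 m/s and contact force between the fingers and tin_b below 0.05 N) and (height (world z) of tin_a below 0.01 m and angle between tin_a's own z axis and vertical below 0.175 rad and horizontal distance between tin_a and carton above 0.1 m and linear speed of tin_a below 0.02 m/s)))); the robot touches nothing.
It fails at once if a tin is dropped or slammed (more than 150 N) into the carton or onto another tin (contact force between any of tin_a, tin_b, tin_c and carton above 150 N or contact force between tin_a and tin_b above 150 N or contact force between tin_b and tin_c above 150 N or contact force between tin_c and tin_a above 150 N).
It also fails if it takes over 70 s, if anything falls off the work surface, if the arm or the gripper's body presses on something with over 40 N, if the wrist force passes 120 N, or if a joint passes its speed limit or range.

## Working session

There is one attempt and no reset: what is moved stays moved. The work goes in short steps, Python scripts to look and compute and a shell command to move; the robot and the scene stay as the last step left them, time stands still between calls to the robot, and variables do not carry over. Pictures are saved under pics/ and viewed, at most 10 in all, crops included, and the job is handed in when it is done.

```bash
ls; mkdir -p pics
python3 - <<'E'
from bench import r
import cv2,numpy as np
s=r.read_state();print({k:np.round(v,3).tolist() for k,v in s.items()})
for n in("top","side"):
    p,d=r.read_camera(n);c=r.camera_params(n);print(n,c)
    cv2.imwrite(f"pics/{n}0.png",p[:,:,::-1]);np.savez(f"pics/{n}0.npz",p=p,d=d)
E
```

```text
pics
{'clock': 0.0, 'joint_pos': [-1.149, 0.265, 1.605, -0.0, 1.274, -0.037], 'dq': [-0.001, 0.0, -0.002, 0.001, -0.0, -0.001], 'effort': [0.0, -50.211, -35.688, 0.073, 0.029, -0.0], 'tool_pos': [298.647, -604.556, 237.392], 'tcp_rot': [-3.057, -0.714, 0.001], 'force': [-0.35, 0.901, 0.231], 'ft_torque': [-0.046, 0.011, 0.005], 'finger_force': 0.0, 'opening': 87.829}
top {'fov_y': 44.48343190347376, 'cx': 314.5248123289248, 'cy': 201.90395195107797, 'dist_coeffs': array([-0.06194435,  0.        ,  0.        ,  0.        ,  0.        ]), 'R': array([[-0.00639912, -0.99995828,  0.00651888],
       [-0.99361403,  0.00562386, -0.11269222],
       [ 0.11265086, -0.00719839, -0.99360856]]), 't': array([ -18.19255498,  460.50749056, 1166.70971944])}
side {'fov_y': 50.65846318400551, 'cx': 309.5567788207188, 'cy': 204.2693804286437, 'dist_coeffs': array([0.00811209, 0.        , 0.        , 0.        , 0.        ]), 'R': array([[-0.99731297, -0.07295283,  0.00668697],
       [-0.0529323 ,  0.65448632, -0.75421869],
       [ 0.05064586, -0.75254604, -0.65658926]]), 't': array([ 452.60952122,   56.24846729, 1022.55597649])}
```

View pics/top0.png

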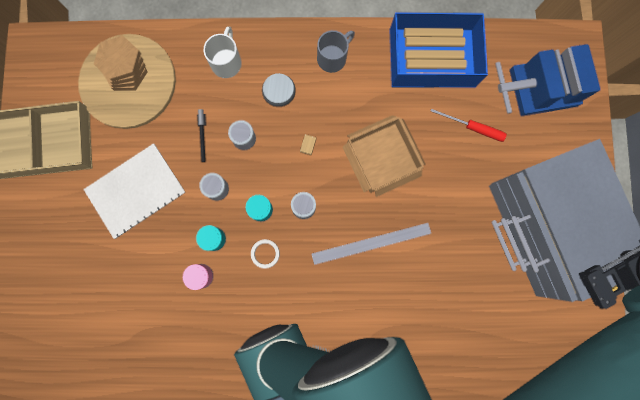

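View pics/side0.png

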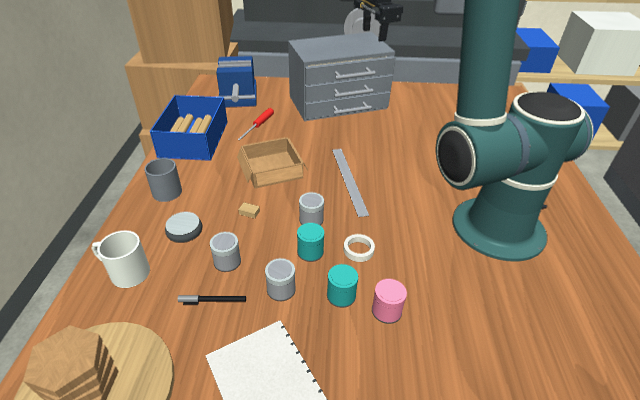

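The top view shows three grey tins at (240,133), (212,186) and (303,205). The carton is at (385,155), turned, and the turquoise and pink look-alikes are at (258,207), (208,238) and (195,277). The side view shows the same tins at (225,250), (280,278) and (311,208).

```bash
cat > h.py <<'E'
import numpy as np,cv2
def K(c,h=400):
    f=h/2/np.tan(np.radians(c["fov_y"])/2);return np.array([[f,0,c["cx"]],[0,f,c["cy"]],[0,0,1]])
def rays(c,uv):
    n=cv2.undistortPoints(np.float64(uv).reshape(-1,1,2),K(c),np.float64(c["dist_coeffs"])).reshape(-1,2)
    return np.c_[n,np.ones(len(n))]
def cloud(c,d):
    v,u=np.mgrid[:400,:640];k=rays(c,np.c_[u.ravel(),v.ravel()])
    X=(k*d.reshape(-1,1)-c["t"])@c["R"];X[d.ravel()==0]=np.nan
    return X.reshape(400,640,3)
def plane(c,uv,z):
    k=rays(c,uv)@c["R"];o=-c["R"].T@c["t"];return o+k*((z-o[2])/k[:,2])[:,None]
def proj(c,X):
    return cv2.projectPoints(np.float64(X).reshape(-1,1,3),cv2.Rodrigues(c["R"])[0],c["t"],K(c),np.float64(c["dist_coeffs"]))[0].reshape(-1,2)
def tri(c1,p1,c2,p2):
    P=[np.c_[c["R"],c["t"]] for c in(c1,c2)]
    X=cv2.triangulatePoints(P[0],P[1],rays(c1,[p1])[0,:2].reshape(2,1),rays(c2,[p2])[0,:2].reshape(2,1));return (X[:3]/X[3]).ravel()
E
python3 - <<'E'
from bench import r
from h import *
seeds={"top":[(240,130),(212,183),(303,203)],"side":[(225,245),(280,272),(311,203)]}
for n in seeds:
    z=np.load(f"pics/{n}0.npz");c=r.camera_params(n);X=cloud(c,z["d"])
    for s in seeds[n]:
        p0=X[s[1],s[0]]
        m=(np.hypot(*(X[...,:2]-p0[:2]).transpose(2,0,1))<50)&(abs(X[...,2]-p0[2])<4)
        pts=X[m];(cx,cy),R=cv2.minEnclosingCircle(np.float32(pts[:,:2]))
        print(n,s,"circ",round(cx),round(cy),"R",round(R,1),"mean",pts.mean(0).round(1),m.sum())
    m=(X[...,2]>46)&(X[...,2]<56)&(X[...,0]>450)&(X[...,0]<850)&(X[...,1]>-280)&(X[...,1]<-20)
    cs,_=cv2.findContours(m.astype(np.uint8),0,2);
    pts=X[m];b=cv2.minAreaRect(np.float32(pts[:,:2]));print(n,"carton rim",b,m.sum(),pts[:,2].mean())
    m=abs(X[...,2])<6;print("bench z",np.median(X[250:300,300:400,2]))
E
```

```text
top (240, 130) circ 624 157 R 30.5 mean [624.7 157.8  65.4] 367
top (212, 183) circ 499 224 R 30.3 mean [499.  224.1  65. ] 443
top (303, 203) circ 452 7 R 29.8 mean [451.4   6.9  64.5] 431
top carton rim ((695.1293334960938, -193.4287109375), (387.8177795410156, 233.3630828857422), 17.28627586364746) 887 50.22699999003946
bench z nan
side (225, 245) circ 626 158 R 30.7 mean [624.9 159.1  63.1] 465
side (280, 272) circ 497 225 R 30.3 mean [497.4 226.1  63.2] 569
side (311, 203) circ 450 8 R 31.0 mean [449.8  10.3  63.3] 337
side carton rim ((694.40869140625, -184.8492889404297), (388.4436950683594, 218.84063720703125), 17.5340576171875) 649 49.44983344257905
bench z nan
```

Run:
```python
from bench import r
from h import *
for n in("top","side"):
    z=np.load(f"pics/{n}0.npz");c=r.camera_params(n);X=cloud(c,z["d"])
    m=(X[...,2]>44)&(X[...,2]<56)&(X[...,0]>440)&(X[...,0]<720)&(X[...,1]>-290)&(X[...,1]<-60)
    k,l,st,_=cv2.connectedComponentsWithStats(cv2.dilate(m.astype(np.uint8),np.ones((3,3))))
    i=1+st[1:,4].argmax();pts=X[m&(l==i)]
    print(n,"carton rim",cv2.minAreaRect(np.float32(pts[:,:2])),pts[:,2].mean())
    if n=="top":
        for s in[(258,205),(208,236),(195,275),(278,88),(264,254),(308,145),(203,135),(320,258),(428,230)]:print(s,X[s[1],s[0]].round())
        m=X[...,2]>20
        R0=np.hypot(X[...,0],X[...,1])
```

```text
top carton rim ((575.2018432617188, -193.0999298095703), (151.1149139404297, 152.64248657226562), 23.80083465576172) 49.57582066191318
(258, 205) [449. 113.  65.]
(208, 236) [377. 230.  63.]
(195, 275) [286. 259.  64.]
(278, 88) [749.  69.  25.]
(264, 254) [335. 104.   3.]
(308, 145) [604.  -6.  17.]
(203, 135) [633. 258.  11.]
(320, 258) [324. -34.   4.]
(428, 230) [ 391. -303.    2.]
side carton rim ((575.487548828125, -190.87759399414062), (147.68826293945312, 155.11825561523438), 23.42906951904297) 48.0706821651412
```

Both views agree to about 3 mm. The tins are at (624,158), (498,225) and (451,8) with tops near z=64, and the carton is at (575,-192) with its walls at 23.6°. I'll go to the third tin first, turning the fingers onto the carton's diagonal.

```bash
python3 -m jog '[[[0,0,2.5,0,1],[1.2,5,0,0.06,1],[1.3,5.2,0,0.06,1],[1.3,5.2,0,0.06,1],[1.3,5.2,0,0.06,1],[1.3,5.2,0,0.06,1],[1.3,5.2,0,0.06,1],[1.3,5.2,0,0.06,1],[1.3,5.2,0,0.06,1],[1.3,5.2,0,0.06,1],[1.3,5.2,0,0.06,1],[1.3,5.2,0,0.06,1]]]' 15; python3 -m jog '[[[1.0,4.4,0,0.06,1],[0,0,-3,0,1],[0,0,-3,0,1],[0,0,0,0,1],[0,0,0,0,1]]]'
cat > look.py <<'E'
from bench import r
from h import *
import sys
def find(n,near,z0,name=None,rad=60,tol=8):
    s=r.read_state();c=r.camera_params(n);p,d=r.read_camera(n)
    if name:cv2.imwrite(f"pics/{name}.png",p[:,:,::-1])
    X=cloud(c,d);m=(np.hypot(X[...,0]-near[0],X[...,1]-near[1])<rad)&(abs(X[...,2]-z0)<tol)
    pts=X[m]
    if len(pts)<20:print(n,"none",len(pts));return s
    print(n,"circ",np.round(cv2.minEnclosingCircle(np.float32(pts[:,:2])),1) if 0 else [np.round(q,1) for q in cv2.minEnclosingCircle(np.float32(pts[:,:2]))],"mean",pts.mean(0).round(1),len(pts));return s
def show(s):
    R=cv2.Rodrigues(np.float64(s["tcp_rot"]))[0]
    print("t",s["clock"],"tcp",np.round(s["tool_pos"],1),"close axis deg",np.degrees(np.arctan2(R[1,1],R[0,1])).round(1),"z",R[:,2].round(3),"F",np.round(s["force"],2),"open",s["opening"],s["finger_force"])
E
python3 - <<'E'
from look import *
show(find("wrist",(451,8),64,"w1"))
E
```

```text
clock: 1.6
tool_pos: [440.8, -33.4, 263.5]
tcp_rot: [2.661, 1.67, 0.0]
force: [0.3, 0.1, -0.3]
opening: 87.9
finger_force: 0.0
clock: 2.22
tool_pos: [451.3, 8.7, 204.5]
tcp_rot: [2.611, 1.746, 0.001]
force: [0.5, -0.2, 0.7]
opening: 87.9
finger_force: 0.0
wrist circ [array([451.5,   7.5]), np.float64(30.0)] mean [452.    8.9  63.2] 2550
t 2.225 tcp [451.3   8.7 204.5] close axis deg -22.5 z [ 0.001 -0.    -1.   ] F [ 0.48 -0.24  0.73] open 87.87540096101881 0.0
```

The wrist view puts the tin at (451.5,7.5), so it is already centred under the tool. Descending to grip, then lifting.

```bash
python3 -m jog '[[[0,0,-4,0,1],[0,0,-4,0,1],[0,0,-4,0,1],[0,0,-4,0,1],[0,0,-2,0,1],[0,0,0,0,0],[0,0,0,0,0],[0,0,0,0,0],[0,0,0,0,0],[0,0,0,0,0]]]' 30; python3 -m jog '[[[0,0,0,0,0],[0,0,1,0,0],[0,0,2,0,0],[0,0,2,0,0],[0,0,0,0,0],[0,0,0,0,0],[0,0,0,0,0],[0,0,0,0,0]]]'
python3 - <<'E'
from look import *
show(r.read_state())
E
```

```text
clock: 3.52
tool_pos: [452.4, 8.8, 25.3]
tcp_rot: [2.61, 1.745, 0.004]
force: [-0.7, -0.4, 6.8]
opening: 58.7
finger_force: 30.0
clock: 4.53
tool_pos: [450.2, 8.8, 72.8]
tcp_rot: [-2.611, -1.746, 0.002]
force: [0.3, 0.2, -5.4]
opening: 58.3
finger_force: 30.0
t 4.525 tcp [450.2   8.8  72.8] close axis deg -22.5 z [-0.002  0.    -1.   ] F [ 0.25  0.2  -5.42] open 58.33587685238683 29.999572411179543
```

```bash
python3 -m jog '[[[0,0,0,0,0],[0,0,0,0,0]]]';python3 -m jog '[[[0,0,0,0,0],[0,0,0,0,0]]]'; python3 -m jog '[[[0,0,-2,0,0],[0,0,-2,0,0],[0,0,-0.6,0,0],[0,0,-0.3,0,0],[0,0,0,0,0],[0,0,0,0,1],[0,0,0,0,1],[0,0,0,0,1],[0,0,0,0,1]]]'; python3 -m jog '[[[0,0,4,0,1],[0,0,4,0,1],[0,0,5,0,1],[0.8,4.4,4,0,1],[0.8,4.4,0,0,1],[0.8,4.4,0,0,1],[0.8,4.3,0,0,1],[0.8,4.3,0,0,1],[0.7,0,0,0,1],[0,0,0,0,1],[0,0,0,0,1]]]'
python3 - <<'E'
from look import *
show(find("wrist",(498,225),64,"w2"))
find("top",(451,8),64)
E
```

```text
clock: 4.78
tool_pos: [450.9, 8.8, 73.5]
tcp_rot: [-2.611, -1.746, 0.0]
force: [-0.5, -1.0, -7.1]
opening: 58.6
finger_force: 30.0
clock: 5.03
tool_pos: [451.0, 8.8, 73.7]
tcp_rot: [2.612, 1.746, 0.0]
force: [-0.3, -0.9, -6.0]
opening: 58.3
finger_force: 30.0
clock: 6.15
tool_pos: [451.3, 8.8, 25.0]
tcp_rot: [2.611, 1.746, 0.001]
force: [0.1, -1.2, 0.7]
opening: 88.1
finger_force: 0.0
clock: 7.52
tool_pos: [497.7, 225.6, 194.5]
tcp_rot: [2.613, 1.745, -0.001]
force: [0.1, -0.4, 0.2]
opening: 88.1
finger_force: 0.0
wrist circ [array([498.9, 224.2]), np.float64(30.0)] mean [499.7 225.7  63.1] 2724
t 7.525 tcp [497.7 225.6 194.5] close axis deg -22.5 z [-0.001 -0.001 -1.   ] F [ 0.09 -0.38  0.21] open 88.11781761864108 0.0
top circ [array([451.5,   6.8]), np.float64(30.0)] mean [451.    6.6  64.8] 499
```

The third tin weighs about 6 N and is back standing at (451.5,7). Now the tin at (498.5,225).

```bash
python3 -m jog '[[[0,0,-4,0,1],[0,0,-4,0,1],[0,0,-4,0,1],[0,0,-3,0,1],[0,0,-2,0,1],[0,0,0,0,0],[0,0,0,0,0],[0,0,0,0,0],[0,0,0,0,0],[0,0,0,0,0],[0,0,0,0,0]]]' 30; python3 -m jog '[[[0,0,1,0,0],[0,0,2,0,0],[0,0,2,0,0],[0,0,0,0,0],[0,0,0,0,0],[0,0,0,0,0],[0,0,0,0,0]]]';python3 -m jog '[[[0,0,0,0,0],[0,0,0,0,0]]]';python3 -m jog '[[[0,0,0,0,0],[0,0,0,0,0]]]'
```

```text
clock: 9.0
tool_pos: [499.3, 227.1, 26.2]
tcp_rot: [2.611, 1.746, 0.004]
force: [0.8, -1.9, 6.1]
opening: 58.5
finger_force: 30.0
clock: 9.88
tool_pos: [497.3, 226.5, 73.8]
tcp_rot: [-2.611, -1.746, 0.003]
force: [1.2, -0.0, -2.1]
opening: 58.6
finger_force: 30.0
clock: 10.12
tool_pos: [497.9, 226.8, 74.5]
tcp_rot: [-2.611, -1.746, 0.0]
force: [0.2, 0.1, -1.6]
opening: 58.7
finger_force: 30.0
clock: 10.38
tool_pos: [498.0, 226.8, 74.8]
tcp_rot: [2.612, 1.746, 0.0]
force: [0.0, -0.5, -1.5]
opening: 58.9
finger_force: 30.0
```

This one weighs about 2 N, so the third tin (about 6 N) is the heaviest. I'll set this one down and fetch the heavy one.

```bash
python3 -m jog '[[[0,0,-2,0,0],[0,0,-2,0,0],[0,0,-0.6,0,0],[0,0,-0.3,0,0],[0,0,0,0,0],[0,0,0,0,1],[0,0,0,0,1],[0,0,0,0,1],[0,0,0,0,1]]]'; python3 -m jog '[[[0,0,4,0,1],[0,0,4,0,1],[-0.9,-4.4,1,0,1],[-0.9,-4.4,0,0,1],[-0.9,-4.4,0,0,1],[-0.9,-4.4,0,0,1],[-0.9,-4.3,0,0,1],[-0.1,0,0,0,1],[0,0,0,0,1]]]'
python3 - <<'E'
from look import *
show(find("wrist",(451,7),64))
find("top",(498,226),64)
E
```

```text
clock: 11.5
tool_pos: [498.1, 226.9, 25.9]
tcp_rot: [2.611, 1.746, 0.001]
force: [0.1, 0.3, -0.3]
opening: 88.4
finger_force: 0.0
clock: 12.62
tool_pos: [452.1, 8.0, 115.8]
tcp_rot: [-2.612, -1.745, -0.001]
force: [-0.3, 0.0, 0.4]
opening: 88.4
finger_force: 0.0
wrist circ [array([450.8,   7.5]), np.float64(30.2)] mean [451.8   9.2  63.1] 4837
t 12.625 tcp [452.1   8.  115.8] close axis deg -22.5 z [ 0.  0. -1.] F [-0.34  0.01  0.36] open 88.39747299980134 0.0
top circ [array([497.3, 224.4]), np.float64(30.3)] mean [497.5 223.9  64.6] 501
```

```bash
python3 -m jog '[[[0,0,-4,0,1],[0,0,-3,0,1],[0,0,-2,0,1],[0,0,0,0,0],[0,0,0,0,0],[0,0,0,0,0],[0,0,0,0,0],[0,0,0,0,0],[0,0,0,0,0]]]' 30; python3 -m jog '[[[0,0,2,0,0],[0,0,4,0,0],[0,0,4,0,0],[2,-3.3,2,0,0],[2,-3.3,0,0,0],[2.1,-3.4,0,0,0],[2.1,-3.4,0,0,0],[2,-3.3,0,0,0],[2.1,-3.3,0,0,0],[0,0,0,0,0],[0,0,0,0,0],[0,0,0,0,0]]]'
python3 - <<'E'
from look import *
s=r.read_state();show(s);c=r.camera_params("top");p,d=r.read_camera("top");cv2.imwrite("pics/t2.png",p[60:260,200:480,::-1].repeat(2,0).repeat(2,1))
cw=r.camera_params("wrist");p,d=r.read_camera("wrist");cv2.imwrite("pics/w3.png",p[:,:,::-1])
X=cloud(cw,d);m=(abs(X[...,2]-48)<6)&(np.hypot(X[...,0]-575,X[...,1]+192)<115);pts=X[m];print(cv2.minAreaRect(np.float32(pts[:,:2])),len(pts))
E
```

```text
clock: 13.85
tool_pos: [452.4, 8.2, 26.8]
tcp_rot: [-2.612, -1.746, -0.002]
force: [-2.6, 3.3, 6.4]
opening: 58.3
finger_force: 30.0
clock: 15.35
tool_pos: [573.8, -191.2, 144.8]
tcp_rot: [-2.61, -1.746, 0.002]
force: [0.2, 0.0, -6.9]
opening: 58.7
finger_force: 30.0
t 15.35 tcp [ 573.8 -191.2  144.8] close axis deg -22.4 z [-0.002  0.001 -1.   ] F [ 0.21  0.02 -6.92] open 58.68022730175935 30.000142883509398
((577.2469482421875, -190.6773223876953), (149.01475524902344, 148.39549255371094), 24.076576232910156) 4773
```

View pics/w3.png

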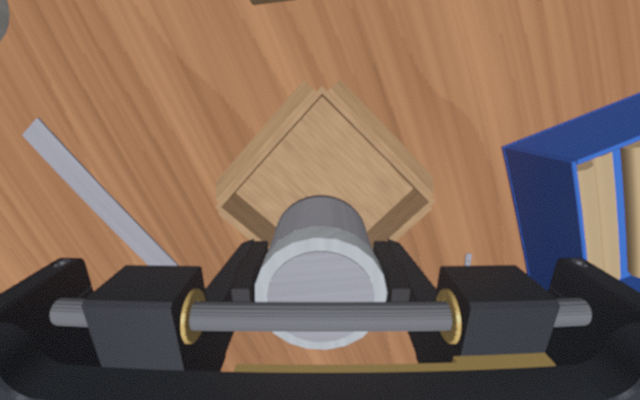

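The tin hangs over the carton centre with the fingers along its diagonal. The wrist view puts the carton centre at (577,-191). Lowering gently.

```bash
python3 -m jog '[[[0.2,0,-4,0,0],[0,0,-3,0,0],[0,0,-2,0,0],[0,0,-1,0,0],[0,0,-0.6,0,0],[0,0,-0.3,0,0],[0,0,-0.3,0,0],[0,0,-0.1,0,0],[0,0,0,0,0]]]'
```

```text
clock: 16.58
tool_pos: [577.1, -192.3, 33.0]
tcp_rot: [2.611, 1.746, 0.0]
force: [0.2, 0.1, -6.3]
opening: 58.4
finger_force: 30.0
```

```bash
python3 -m jog '[[[0,0,-0.1,0,0],[0,0,-0.1,0,0],[0,0,-0.1,0,0],[0,0,0,0,0]]]'
```

```text
clock: 17.08
tool_pos: [577.1, -192.3, 30.8]
tcp_rot: [2.611, 1.746, 0.0]
force: [-5.3, 1.4, 4.9]
opening: 59.0
finger_force: 30.0
```

Floor contact. Releasing, then going up and over to the light tin at (497.5,224.5).

```bash
python3 -m jog '[[[0,0,0,0,1],[0,0,0,0,1],[0,0,0,0,1],[0,0,0,0,1],[0,0,0,0,1],[0,0,4,0,1],[0,0,4,0,1],[0,0,4,0,1],[0,0,4,0,1],[0,0,0,0,1],[0,0,0,0,1]]]'
python3 - <<'E'
from look import *
show(find("wrist",(577,-192),67,"w4",rad=50))
E
python3 -m jog '[[[-0.8,4.2,0,0,1],[-0.8,4.2,0,0,1],[-0.8,4.2,0,0,1],[-0.8,4.2,0,0,1],[-0.8,4.2,0,0,1],[-0.8,4.2,0,0,1],[-0.8,4.2,0,0,1],[-0.8,4.2,0,0,1],[-0.8,4.2,-3,0,1],[-0.8,3.8,-3,0,1],[0,0,0,0,1],[0,0,0,0,1]]]'
python3 - <<'E'
from look import *
show(find("wrist",(498,225),64))
find("top",(577,-192),67,rad=50,name="t3");find("side",(577,-192),67,rad=50)
E
```

```text
clock: 18.45
tool_pos: [576.4, -192.0, 188.8]
tcp_rot: [-2.611, -1.746, 0.001]
force: [-0.2, 0.3, 0.1]
opening: 87.9
finger_force: 0.0
wrist circ [array([ 576.3, -193.3]), np.float64(29.9)] mean [ 576.9 -191.9   67.1] 2900
t 18.45 tcp [ 576.4 -192.   188.8] close axis deg -22.5 z [-0.001  0.    -1.   ] F [-0.17  0.33  0.11] open 87.87777980753852 0.0
clock: 20.0
tool_pos: [496.3, 223.2, 128.6]
tcp_rot: [-2.611, -1.747, 0.004]
force: [0.1, 0.4, 0.1]
opening: 88.3
finger_force: 0.0
wrist circ [array([497.4, 224.6]), np.float64(30.2)] mean [498.2 226.4  63.2] 4392
t 20.0 tcp [496.3 223.2 128.6] close axis deg -22.4 z [-0.002 -0.001 -1.   ] F [0.12 0.41 0.06] open 88.26917150347818 0.0
top circ [array([ 575.6, -194. ]), np.float64(30.2)] mean [ 574.9 -193.7   68.5] 476
side none 0
```

View pics/t3.png

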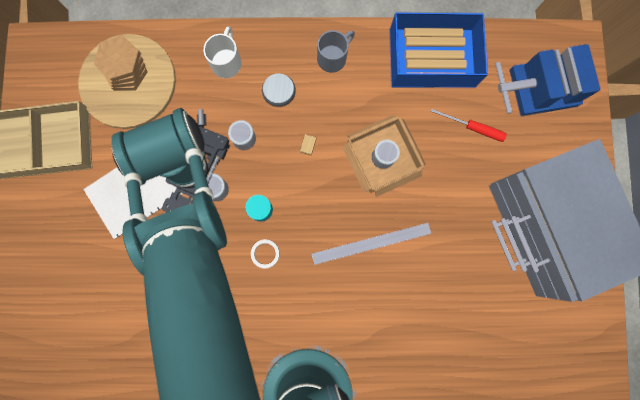

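The heavy tin stands centred in the carton at top-view pixel (386,153), which is (576,-193) with its lid at z≈68. Now gripping the light tin.

```bash
python3 -m jog '[[[0.1,0,-4,0,1],[0,0,-4,0,1],[0,0,-2.3,0,1],[0,0,0,0,0],[0,0,0,0,0],[0,0,0,0,0],[0,0,0,0,0],[0,0,0,0,0],[0,0,0,0,0]]]' 30; python3 -m jog '[[[0,0,2,0,0],[0,0,4,0,0],[0,0,4,0,0],[0,0,5,0,0],[0.8,-4.2,0,0,0],[0.8,-4.2,0,0,0],[0.8,-4.2,0,0,0],[0.8,-4.2,0,0,0],[0.8,-4.2,0,0,0],[0.8,-4.2,0,0,0],[0.8,-4.2,0,0,0],[0.8,-4.2,0,0,0]]]'; python3 -m jog '[[[0.8,-4.2,0,0,0],[0.7,-4,0,0,0],[0,0,0,0,0],[0,0,0,0,0],[0,0,0,0,0]]]'
python3 - <<'E'
from look import *
s=find("wrist",(577,-192),188,"w5",rad=60,tol=12);show(s)
E
```

```text
clock: 21.28
tool_pos: [499.1, 224.3, 28.5]
tcp_rot: [2.611, 1.746, 0.004]
force: [-1.8, -1.0, 6.9]
opening: 58.5
finger_force: 30.0
clock: 22.78
tool_pos: [561.7, -113.5, 176.5]
tcp_rot: [-2.611, -1.746, 0.0]
force: [1.0, -0.2, -2.1]
opening: 58.5
finger_force: 30.0
clock: 23.4
tool_pos: [576.6, -193.0, 176.5]
tcp_rot: [-2.61, -1.747, 0.0]
force: [-0.5, 0.2, -1.9]
opening: 59.0
finger_force: 30.0
wrist circ [array([ 580.2, -183.3]), np.float64(44.3)] mean [ 582.7 -176.4  188.9] 2735
t 23.4 tcp [ 576.6 -193.   176.5] close axis deg -22.4 z [-0.001  0.001 -1.   ] F [-0.5   0.16 -1.88] open 59.010793915288595 29.999954290688038
```

View pics/w5.png

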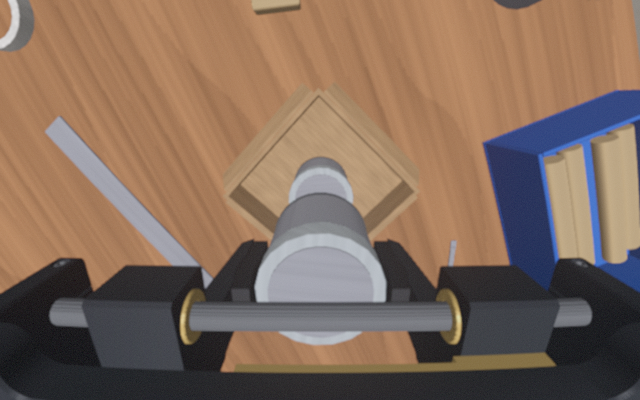

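The held tin lines up with the heavy one below it at (321,180). Lowering; contact is expected at TCP z≈95–96.

```bash
python3 -m jog '[[[0,0,-3,0,0],[0,0,-2.5,0,0],[0,0,-1.3,0,0],[0,0,-0.5,0,0],[0,0,-0.2,0,0],[0,0,-0.1,0,0],[0,0,-0.1,0,0],[0,0,0,0,0],[0,0,0,0,0]]]'; python3 -m jog '[[[0,0,-0.1,0,0],[0,0,-0.1,0,0],[0,0,0,0,0]]]'
```

```text
clock: 24.58
tool_pos: [577.0, -194.3, 99.9]
tcp_rot: [2.611, 1.746, 0.0]
force: [-0.0, -0.5, -2.3]
opening: 58.7
finger_force: 30.0
clock: 24.95
tool_pos: [576.8, -194.2, 97.5]
tcp_rot: [-2.611, -1.746, 0.0]
force: [-0.6, 0.1, -3.3]
opening: 58.9
finger_force: 30.0
```

```bash
python3 -m jog '[[[0,0,-0.1,0,0],[0,0,-0.1,0,0],[0,0,0,0,0]]]'; python3 -m jog '[[[0,0,0,0,0]]]'
```

```text
clock: 25.32
tool_pos: [577.0, -194.3, 96.5]
tcp_rot: [2.611, 1.746, 0.0]
force: [-1.7, 0.3, 5.1]
opening: 58.5
finger_force: 30.0
clock: 25.45
tool_pos: [577.1, -194.3, 96.6]
tcp_rot: [2.611, 1.746, 0.0]
force: [-2.9, 1.7, 5.1]
opening: 58.6
finger_force: 30.0
```

Contact. Releasing and backing away.

```bash
python3 -m jog '[[[0,0,0,0,1],[0,0,0,0,1],[0,0,0,0,1],[0,0,0,0,1],[0,0,0,0,1],[0,0,3,0,1],[0,0,4,0,1],[0,0,4,0,1],[0,0,4,0,1],[0,0,0,0,1],[0,0,0,0,1]]]'
python3 - <<'E'
from look import *
show(find("wrist",(577,-193),132,"w6",rad=50))
E
python3 -m jog '[[[-2,4,0,0,1],[-2,5,0,0,1],[-2,5,0,0,1],[-1,5,0,0,1],[0,4,0,0,1],[0,0,0,0,1],[0,0,0,0,1],[0,0,0,0,1]]]'
python3 - <<'E'
from look import *
show(find("top",(577,-193),132,"t4",rad=50));find("side",(577,-193),132,"s4",rad=50);find("top",(625,158),64)
E
```

```text
clock: 26.82
tool_pos: [576.6, -194.0, 245.0]
tcp_rot: [-2.611, -1.746, 0.001]
force: [-0.1, -0.5, -0.8]
opening: 88.1
finger_force: 0.0
wrist circ [array([ 576.7, -194.2]), np.float64(29.9)] mean [ 577.3 -192.9  131.2] 3054
t 26.825 tcp [ 576.6 -194.   245. ] close axis deg -22.5 z [-0.001  0.    -1.   ] F [-0.11 -0.48 -0.78] open 88.10971046096377 0.0
clock: 27.88
tool_pos: [506.8, 34.7, 245.0]
tcp_rot: [-2.612, -1.744, 0.002]
force: [1.3, -0.5, 0.7]
opening: 88.1
finger_force: 0.0
top circ [array([ 575.5, -195.1]), np.float64(30.1)] mean [ 575.3 -195.   132.6] 535
t 27.875 tcp [506.8  34.7 245. ] close axis deg -22.5 z [-0.001 -0.    -1.   ] F [ 1.28 -0.47  0.7 ] open 88.12350195203982 0.0
side circ [array([ 574.6, -195.8]), np.float64(32.3)] mean [ 565.2 -190.   130.3] 163
top none 0
```

View pics/s4.png

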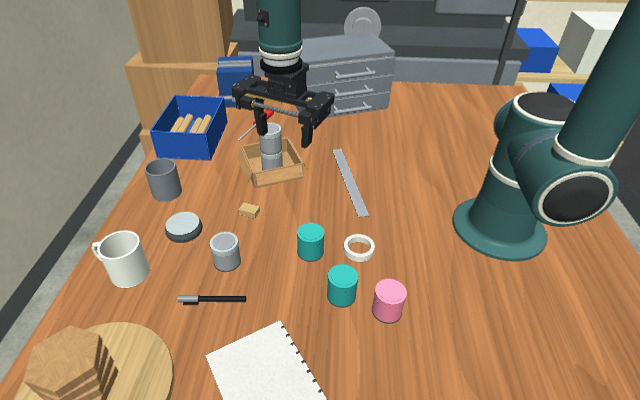

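The side view shows the two tins stacked upright in the carton at (271,147), with the third still on the bench at (225,250). The gripper is clear of everything, so I'm handing in.

```bash
python3 -c "
from bench import r
print(r.finish_job())"
```

```text
the job is handed in; nothing more can be done
None
```

I packed the heaviest tin (about 6 N, against about 2 N for the one I compared it with) on the carton floor, stood that lighter tin squarely on top, left the third on the bench, and handed the job in at about 28 s; no verdict was returned.

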